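# Change over the vents of a two-chamber jar-warming cabinet

### The arm

A 6-joint arm with a two-finger parallel gripper is mounted at the origin on the work surface. World frame = base frame: x ahead of the robot, y to its left, z up, the work surface at z = 0. Lengths are in m, angles in rad, forces in N, time in s.
With the tool pointing down it reaches from about 0.35 to 0.775 m from the base axis. Payload 7.3 kg.
Tool frame: the origin (TCP) lies at the very end of the fingers, on their centre line; the grasp point (between the pads) lies 19 mm behind it; z points along the fingers, y is the line along which they close (so a half turn about z gives the same grasp; the last joint's range is limited). The gripper opens to 92 mm and grips with 3 to 60 N. Pads are 19 mm wide; open, the fingers measure 130 mm over their backs; the gripper's body (75 mm by 190 mm) begins 47 mm behind the grasp point.
Start: joints at [-1.312, 0.342, 1.524, -0, 1.275, -0.146], TCP at [0.207, -0.483, 0.227] pointing down, gripper open.
Joint ranges: [-2.53, 2.53], [-0.77, 2.02], [0.04, 2.7], [-1, 4.14], [0.28, 2.66], [-3.11, 3.11]. Speed limits (rad/s): [2.57, 2.57, 3.14, 3.14, 3.14, 3.14].

### API

Orientations are given as [roll, pitch, yaw] about the fixed x, y, z axes, in that order (R = Rz(yaw) Ry(pitch) Rx(roll)).
In Python, from station import r, get_image gives the robot as it stands. The module is installed in compiled form; this text tells all that it offers.
- The arm moves only by the tool arm_command, never from a script. Its argument "motion" is a list of rows, each a list of 3 entries, a list of its own where there are three numbers: the shift along the tool's x, y, z in m, then the turn, a rotation vector about the tool's x, y, z in rad, then the closure, from -1 (fully open) to 1 (shut). In form: [[[dx, dy, dz], [ax, ay, az], grip], ...]. A call has exactly 10 rows; each row shifts and turns the commanded pose from where the row before left it, along the tool's axes as they then stand; what a row does not reach is not made up. A row lasts 1/12 s, in which the tool goes at most 41.7 mm and 7.16 degrees, less where a joint would pass 70% of its speed; a pose out of reach is approached as far as the arm can. A call with a gripper value outside its range is refused whole. The fingers move at their own pace and stop on an object; the grip force is fixed at half the most. Time passes only in rows, so rows that do not move let the fingers close, or fill a call up. It gives the time, the measured TCP pose, the force, the opening and the grip force at its end, in the units of the state.
- r.state(): the state, without advancing time (a new reading comes with each control period).
- get_image(name): name is "scene" or "top" or "wrist"; returns a dict with "color" (400x640x3 uint8, blue, green, red), "camera_matrix" (3x3 intrinsics, pixels), "pose" (4x4, takes a point from camera to world coordinates); the wrist camera has in their place "mount" (4x4, takes a point from camera to tool coordinates, whose origin is the TCP and whose axes are the flange's). Camera axes: x right, y down, z forward; pixel columns grow to the right and rows downward; lengths in m; the calibration is good to about 2 mm. The wrist camera is an equidistant fisheye: a pixel r from the principal point sees the ray r / f radians off the axis. A picture is of the moment at which its call begins: read the wrist's pose just before it. There is no depth.
- r.close_job(): hands the job in; it is judged then, once.
The state is a dict: "t": time; "joints": joint angles; "joint_velocities": joint speeds; "tau": joint torques, N m; "tcp_pos": TCP position; "orientation": TCP orientation; "ft_force": force on the tool from outside, world axes, zero at the start; "torque": the same for the moment, N m; "finger_gap": finger opening in m; "grasp_force": force on a finger pad.
Only numpy, scipy, OpenCV 4.12 (cv2) and the standard library are available. Lean on these libraries where they do the work, as an engineer would, in place of code of your own. Each camera call takes 0.05 s, during which the arm holds its last target. There are 200 camera calls.

### The job

Change over the vents of the two-chamber jar-warming cabinet. The chamber whose vent is open now only needs keeping warm, so push its knob fully home; the other chamber has just been loaded with wet jars, so pull its knob all the way out, past the half-way click to the last one. Leave the jars and everything else on the bench where they stand.

Things in the scene. Friction and masses are not known exactly. Their poses are not given: they have to be found in the camera images.
- cabinet: Fixed grey steel warming cabinet, 320 deep x 400 wide x 390 high; glass doors above, vent knobs below at y = +80 and -80 mm, 120 mm above the bench. Origin: centre of its underside; own x points from the front into the cabinet (front face at x = -160 mm), y along its width. A steel gutter sticks out 40 mm from the front along the full width, underside 200 mm above the bench, over the knobs.
- vent1 (a joint): Travel (m) of the vent slide that starts home (shut), on the left or the right place: 0 fully home, 0.050 fully out, firm stops at both. Click notches at home, half-way (0.025) and fully out: within 8 mm of a stop it is drawn to it, near half-way it is drawn there. About 6.5 N leaves a notch, less in between.
- vent1_grip (a point): Centre of vent1's black knob, moves with it. Plain cylinder 30 mm in diameter, 24 mm long, on a 12 mm stem; axis level, square to the cabinet's front. 52 mm in front of the front face when home, 102 mm when fully out; the knob's outer end is 12 mm further out. Axes as the cabinet's: pushing home is +x, pulling out -x.
- vent2 (a joint): Travel (m) of the vent slide that starts open, pulled fully out (0.050). Same mechanism and values as vent1, at the other place.
- vent2_grip (a point): Centre of vent2's black knob; size, axes and offsets as vent1_grip. To take a knob that is home the tool must be tilted 25 to 50 degrees from vertical, pointing down and into the cabinet: straight down, the gripper's body hits the gutter, which hangs 80 mm above the knobs' axes and reaches to 12 mm short of a home knob's centre.
- honey_jar: Small jar of honey, steel lid, 58 mm diameter, 72 mm high, standing in front of the cabinet between the two knobs. Origin: centre of its underside. Leave standing.
- jar_lid: Loose brass jar lid, 70 mm diameter, 10 mm high, flat on the bench in front of the cabinet. Origin: centre of its underside. Leave.
- cherry_jar: Tall jar of dark preserve, brass lid, 92 mm diameter, 145 mm high, on the open bench to the left of the cabinet's front. Origin: centre of its underside. Leave standing.
- plum_jar: Second tall jar of dark preserve, same size. Leave standing.
- honey_jar2: Jar of honey, steel lid, 72 mm diameter, 100 mm high. Origin: centre of its underside. Leave standing.
- brush: Brush, 190 mm long, lying on the open bench. Leave.
- funnel: Steel jar funnel, 120 mm mouth up, 68 mm high. Origin: centre of its underside. Leave standing.

How it is judged:
At the end, for the whole second after the job is handed in: The knob that started home is fully out (at least 45 of its 50 mm) and the knob that started open is home (within 5 mm), both at rest. No bystander moved more than 30 mm or tipped (value of joint vent1 above 0.045 m and value of joint vent2 below 0.005 m and velocity of joint vent1 between -0.01 and 0.01 m/s and velocity of joint vent2 between -0.01 and 0.01 m/s); the robot touches nothing.
It fails at once if a jar or another thing on the bench is moved by more than 30 mm (distance of any of honey_jar, jar_lid, cherry_jar, plum_jar, honey_jar2, brush, funnel from where it was at the start of the episode above 0.03 m).
It fails at once if a jar or the funnel is tipped over (angle between any of honey_jar, cherry_jar, plum_jar, honey_jar2, funnel's own z axis and vertical above 0.5 rad).
It also fails if it takes over 48 s, if anything falls off the work surface, if the arm or the gripper's body presses on something with over 40 N, if the wrist force passes 120 N, or if a joint passes its speed limit or range.

## Working session

There is one attempt and no reset: what is moved stays moved. The work goes in short steps, Python scripts to look and compute and a tool call to move; the robot and the scene stay as the last step left them, time stands still between calls to the robot, and variables do not carry over. Pictures are saved under pics/ and viewed, at most 10 in all, crops included, and the job is handed in when it is done.

Besides the shell and the picture viewer there is one more tool, called after "Request:" in YAML: its name, and indented under it one key for each argument. arm_command: Moves the arm, as the interface text tells. Its arguments: {"type":"object","properties":{"motion":{"type":"array","items":{"type":"array"}}},"required":["motion"]}

```bash
mkdir -p pics; python3 - <<'E'
from station import r,get_image
import cv2,numpy as np
np.set_printoptions(precision=4,suppress=True)
print(r.state())
for n in("scene","top"):
    d=get_image(n);cv2.imwrite(f"pics/{n}0.png",d["color"]);print(n,d["camera_matrix"],d["pose"])
    np.savez(f"{n}.npz",**d)
E
```

```text
{'t': 0.0, 'joints': array([-1.312 ,  0.3427,  1.525 , -0.    ,  1.2754, -0.146 ]), 'joint_velocities': array([ 0.0012, -0.0002, -0.001 ,  0.0005, -0.0004,  0.0001]), 'tau': array([ -0.0003, -43.1241, -24.4222,   0.0718,   0.0559,  -0.0001]), 'tcp_pos': array([ 0.2067, -0.4822,  0.226 ]), 'orientation': array([-3.14  , -0.0002,  0.4048]), 'ft_force': array([-0.4568, -0.4287, -0.3679]), 'torque': array([ 0.0003, -0.0176,  0.0501]), 'grasp_force': 0.0, 'finger_gap': 0.09166869096575349}
scene [[503.3353   0.     315.9049]
 [  0.     503.3353 199.796 ]
 [  0.       0.       1.    ]] [[-0.9796 -0.1871  0.0726  0.4561]
 [-0.2005  0.9293 -0.3102  0.3557]
 [-0.0094 -0.3185 -0.9479  1.2271]
 [ 0.      0.      0.      1.    ]]
top [[443.7597   0.     322.4276]
 [  0.     443.7597 201.8488]
 [  0.       0.       1.    ]] [[ 0.0169 -0.9984  0.0546  0.477 ]
 [-0.9997 -0.0178 -0.0166  0.0022]
 [ 0.0175 -0.0543 -0.9984  1.377 ]
 [ 0.      0.      0.      1.    ]]
```

View pics/scene0.png

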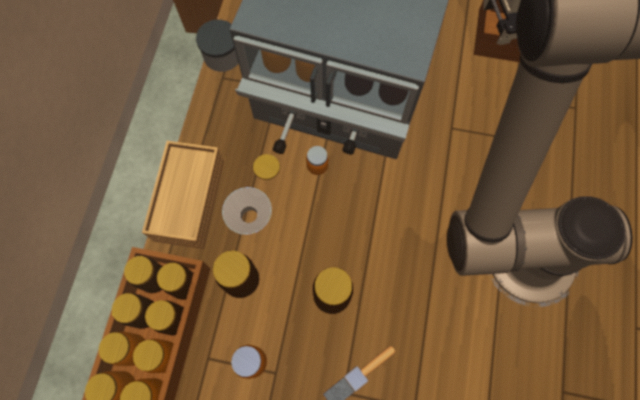

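View pics/top0.png

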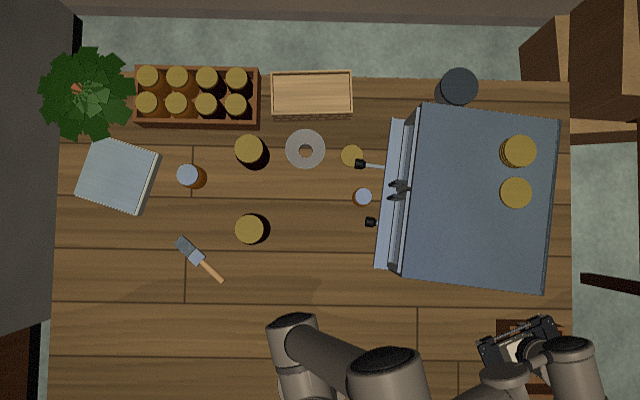

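Scene: the open knob (vent2) is at scene (280,146) / top (360,163) and the home knob (vent1) at scene (349,146) / top (369,222). The honey jar stands between them at top (362,196), and the cabinet front faces world +y. Next I measure the knobs in both views.

```bash
cat > h.py <<'E'
import numpy as np,cv2
np.set_printoptions(precision=4,suppress=True)
D={n:dict(np.load(n+".npz")) for n in("scene","top")}
def ray(d,u,v):
    q=d["pose"][:3,:3]@np.linalg.solve(d["camera_matrix"],[u,v,1.]);return d["pose"][:3,3],q/np.linalg.norm(q)
def plane(d,u,v,z):
    o,q=ray(d,u,v);return o+q*(z-o[2])/q[2]
def tri(uv1,uv2):
    R=[ray(D["scene"],*uv1),ray(D["top"],*uv2)]
    P=[np.eye(3)-np.outer(q,q) for o,q in R]
    x=np.linalg.solve(sum(P),sum(p@o for p,(o,q) in zip(P,R)))
    return x,[np.linalg.norm(p@(x-o)) for p,(o,q) in zip(P,R)]
def blob(n,u,v,w=16,th=45):
    c=D[n]["color"][v-w:v+w,u-w:u+w];m=(c.max(2)<th).astype(np.uint8)
    k,l,s,ce=cv2.connectedComponentsWithStats(m)
    o=[(s[i,4],ce[i]+[u-w,v-w],s[i,:4]+[u-w,v-w,0,0]) for i in range(1,k) if s[i,4]>8]
    return sorted(o,key=lambda a:-a[0])
E
python3 - <<'E'
from h import *
for n,u,v in(("scene",280,146),("scene",349,146),("top",360,163),("top",369,222)):
    print(n,u,v,*blob(n,u,v)[:3],sep="\n  ")
a=[cv2.resize(D["scene"]["color"][90:190,230:420],None,fx=4,fy=4,interpolation=2),cv2.resize(D["top"]["color"][100:300,340:440],None,fx=2,fy=2,interpolation=2)]
cv2.imwrite("pics/c1.png",np.hstack([cv2.resize(a[0],(560,295)),cv2.copyMakeBorder(a[1][:400],0,0,0,0,0)[:295]]) if 0 else a[0])
t=D["top"]
for p in((390,118),(405,118),(375,268),(388,269)):print(p,plane(t,*p,.21))
for p in((422,102),(560,122),(545,295),(400,277)):print(p,plane(t,*p,.39))
for nm,p,z in(("honey",(362,196),.072),("lid",(352,155),.01),("cherry",(249,228),.145),("plum",(249,149),.145),("honey2",(188,175),.1),("funnel",(305,149),.068),("brush",(200,258),.01)):print(nm,plane(t,*p,z))
E
```

```text
scene
  280
  146
  (np.int32(86), array([279.3837, 146.6163]), array([274, 141,  11,  12]))
scene
  349
  146
  (np.int32(117), array([349.1795, 146.2821]), array([344, 140,  13,  14]))
top
  360
  163
  (np.int32(85), array([359.4706, 163.8471]), array([354, 159,  12,  10]))
top
  369
  222
  (np.int32(87), array([369.9655, 221.7126]), array([365, 217,  11,  10]))
(390, 118) [ 0.7681 -0.1937  0.21  ]
(405, 118) [ 0.7689 -0.2338  0.21  ]
(375, 268) [ 0.3698 -0.1577  0.21  ]
(388, 269) [ 0.3677 -0.1919  0.21  ]
(422, 102) [ 0.7614 -0.2358  0.39  ]
(560, 122) [ 0.7222 -0.5507  0.39  ]
(545, 295) [ 0.3325 -0.5122  0.39  ]
(400, 277) [ 0.3674 -0.1887  0.39  ]
honey [ 0.5677 -0.136   0.072 ]
lid [ 0.6991 -0.1099  0.01  ]
cherry [0.4683 0.1835 0.145 ]
plum [0.6884 0.1892 0.145 ]
honey2 [0.6172 0.369  0.1   ]
funnel [0.7049 0.0349 0.068 ]
brush [0.3736 0.35   0.01  ]
```

View pics/c1.png

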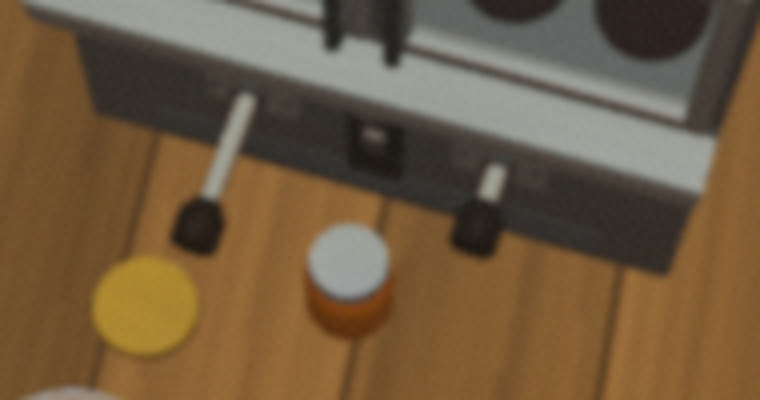

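The crop shows both knobs clear of other things: open knob at crop (198,225), home knob at (477,227), with the honey jar and the lid in front. Now I triangulate.

```bash
python3 - <<'E'
from h import *
for s,t in(((280,146),(360,163)),((349,146),(369,222))):
    bs=blob("scene",*s)[0];bt=blob("top",*t)[0]
    x,e=tri(bs[1],bt[1]);print(x,e)
    print(" top at z=.12:",plane(D["top"],*bt[1],.12),"scene:",plane(D["scene"],*bs[1],.12))
t=D["top"];ydir=plane(t,422,102,.39)-plane(t,400,277,.39);yaw=np.degrees(np.arctan2(ydir[1],ydir[0]));b=plane(t,560,122,.39)-plane(t,422,102,.39);print("yaws",yaw,np.degrees(np.arctan2(b[1],b[0])))
c=np.mean([plane(t,*p,.39) for p in((422,102),(560,122),(545,295),(400,277))],0)[:2]
a=np.radians(-96.3);X=np.array([np.cos(a),np.sin(a)]);Y=np.array([-X[1],X[0]])
for s,o in((80,102),(-80,52)):print("pred knob",c-X*(160+o)/1000+Y*s/1000)
E
```

```text
[ 0.6557 -0.123   0.1166] [np.float64(0.0009694564798569741), np.float64(0.0009694564798570347)]
 top at z=.12: [ 0.6562 -0.1226  0.12  ] scene: [ 0.6541 -0.1216  0.12  ]
[ 0.4906 -0.1541  0.1226] [np.float64(0.0010625868788287334), np.float64(0.00106258687882876)]
 top at z=.12: [ 0.4917 -0.1544  0.12  ] scene: [ 0.4896 -0.1554  0.12  ]
yaws -6.812027655144769 -97.09219611592658
pred knob [ 0.6541 -0.1202]
pred knob [ 0.4896 -0.1524]
```

Measured vs expected:

| Check | Measured | Expected |
|---|---|---|
| Knob heights | 117 and 123 mm | 120 mm |
| Knob spacing across the front | 160 mm | 160 mm |
| Knob offset front to back | 51 mm | 50 mm |

I'll use (0.490,-0.154,0.12) for home vent1, (0.655,-0.122,0.12) for open vent2, and cabinet yaw ≈ -96.9°. First move is to lift clear of the cabinet.

Request:
arm_command:
  motion:
    - [[0,0,-0.025],[0,0,0],-1]
    - [[0,0,-0.025],[0,0,0],-1]
    - [[0,0,-0.025],[0,0,0],-1]
    - [[0,0,-0.025],[0,0,0],-1]
    - [[0,0,-0.025],[0,0,0],-1]
    - [[0,0,-0.025],[0,0,0],-1]
    - [[0,0,-0.025],[0,0,0],-1]
    - [[0,0,-0.025],[0,0,0],-1]
    - [[0,0,-0.025],[0,0,0],-1]
    - [[0,0,-0.025],[0,0,0],-1]

```text
t: 0.93
tcp_pos: [0.2067, -0.4822, 0.4776]
orientation: [-3.141, -0.0, 0.405]
ft_force: [-0.3, -0.4, -0.0]
finger_gap: 0.0919
grasp_force: 0.0
```

Request:
arm_command:
  motion:
    - [[0.0216,-0.017,0],[0,0,0],-1]
    - [[0.0216,-0.017,0],[0,0,0],-1]
    - [[0.0216,-0.017,0],[0,0,0],-1]
    - [[0.0216,-0.017,0],[0,0,0],-1]
    - [[0.0216,-0.017,0],[0,0,0],-1]
    - [[0.0216,-0.017,0],[0,0,0],-1]
    - [[0.0216,-0.017,0],[0,0,0],-1]
    - [[0.0216,-0.017,0],[0,0,0],-1]
    - [[0.0216,-0.017,0],[0,0,0],-1]
    - [[0.0216,-0.017,0],[0,0,0],-1]

```text
t: 1.77
tcp_pos: [0.3387, -0.2399, 0.4765]
orientation: [-3.141, 0.0, 0.405]
ft_force: [0.0, 0.3, 0.4]
finger_gap: 0.0917
grasp_force: 0.0
```

Request:
arm_command:
  motion:
    - [[0.0216,-0.017,0],[0,0,0],-1]
    - [[0.0216,-0.017,0],[0,0,0],-1]
    - [[0.0216,-0.017,0],[0,0,0],-1]
    - [[0.0216,-0.017,0],[0,0,0],-1]
    - [[0.0216,-0.017,0],[0,0,0],-1]
    - [[0.0216,-0.017,0],[0,0,0],-1]
    - [[0.0216,-0.017,0],[0,0,0],-1]
    - [[0.0216,-0.017,0],[0,0,0],-1]
    - [[0.0216,-0.017,0],[0,0,0],-1]
    - [[0.0216,-0.017,0],[0,0,0],-1]

```text
t: 2.6
tcp_pos: [0.4703, 0.0015, 0.4764]
orientation: [-3.141, 0.001, 0.405]
ft_force: [0.5, 0.0, -0.1]
finger_gap: 0.0918
grasp_force: 0.0
```

```bash
python3 -c "
from station import r;s=r.state();print(s['t'],s['joints'],s['tcp_pos'],s['orientation'])"
```

```text
2.6 [-1.59886660e-01  1.76596880e-01  1.07957197e+00 -1.64418204e-04
  1.88604881e+00  1.00587438e+00] [0.47032288 0.00149092 0.47640074] [-3.14139011e+00  6.11596783e-04  4.04984419e-01]
```

Request:
arm_command:
  motion:
    - [[0,0,0.01],[0,0,-0.1045],-1]
    - [[0,0,0.01],[0,0,-0.1045],-1]
    - [[0,0,0.01],[0,0,-0.1045],-1]
    - [[0,0,0.01],[0,0,-0.1045],-1]
    - [[0,0,0.01],[0,0,-0.1045],-1]
    - [[0,0,0.01],[0,0,-0.1045],-1]
    - [[0,0,0.01],[0,0,-0.1045],-1]
    - [[0,0,0.01],[0,0,-0.1045],-1]
    - [[0,0,0.01],[0,0,-0.1045],-1]
    - [[0,0,0.01],[0,0,-0.1045],-1]

```text
t: 3.43
tcp_pos: [0.4698, 0.0001, 0.3758]
orientation: [-3.141, 0.0, 1.455]
ft_force: [0.4, -0.1, 0.1]
finger_gap: 0.0919
grasp_force: 0.0
```

Request:
arm_command:
  motion:
    - [[0,0,0],[0,-0.061,0],-1]
    - [[0,0,0],[0,-0.061,0],-1]
    - [[0,0,0],[0,-0.061,0],-1]
    - [[0,0,0],[0,-0.061,0],-1]
    - [[0,0,0],[0,-0.061,0],-1]
    - [[0,0,0],[0,-0.061,0],-1]
    - [[0,0,0],[0,-0.061,0],-1]
    - [[0,0,0],[0,-0.061,0],-1]
    - [[0,0,0],[0,-0.061,0],-1]
    - [[0,0,0],[0,-0.061,0],-1]

```text
t: 4.27
tcp_pos: [0.4699, 0.0003, 0.3766]
orientation: [-3.141, 0.613, 1.45]
ft_force: [-0.2, -0.1, -0.0]
finger_gap: 0.0918
grasp_force: 0.0
```

```bash
cat > w.py <<'E'
from h import *
from station import r,get_image
from scipy.spatial.transform import Rotation as Ro
def pose():
    s=r.state();return s,Ro.from_euler('xyz',s['orientation']).as_matrix(),np.array(s['tcp_pos'])
K1=np.array([.4905,-.1542,.12]);K2=np.array([.655,-.122,.12])
def togo(K,back=0):   # tool-axes shift bringing the grasp point to K, 'back' m short along tool z
    s,R,p=pose();return R.T@(K-p)+[0,0,.019-back]
E
python3 - <<'E'
from w import *
s,R,p=pose();print(s['t'],s['joints'],p,s['orientation']);print(R);print("togo1",togo(K1))
d=get_image("wrist");cv2.imwrite("pics/w1.png",d["color"]);np.savez("w1.npz",R=R,p=p,**d);print(d["camera_matrix"],d["mount"])
E
```

```text
4.2667 [ 0.2081  0.287   1.3504 -0.5815  1.7021  0.3092] [0.4699 0.0003 0.3766] [-3.1415  0.6131  1.4502]
[[ 0.0984  0.9927 -0.0693]
 [ 0.812  -0.1203 -0.5712]
 [-0.5754 -0.0001 -0.8179]]
togo1 [0.0242 0.039  0.3157]
[[309.7069   0.     317.7334]
 [  0.     309.7069 201.1321]
 [  0.       0.       1.    ]] [[-0.0007 -0.9524 -0.3049  0.0827]
 [ 1.     -0.0003 -0.0015 -0.0003]
 [ 0.0014 -0.3049  0.9524 -0.1589]
 [ 0.      0.      0.      1.    ]]
```

View pics/w1.png

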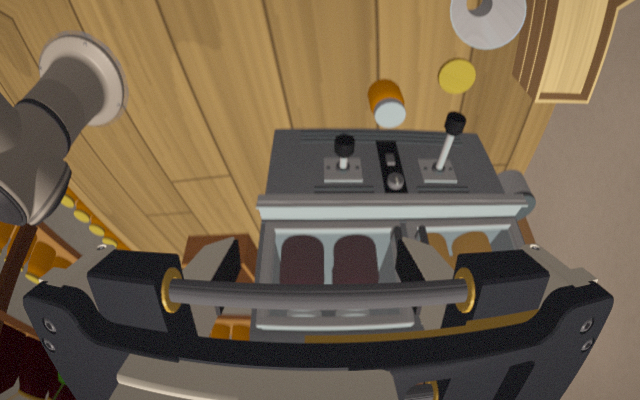

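The wrist view shows the home knob at about (344,146), the open knob at (455,123), and the gutter as the bright band near row 207. I add it as a third ray.

```bash
cat >> w.py <<'E'
def wray(d,u,v):
    K=d["camera_matrix"];a=np.array([u-K[0,2],v-K[1,2]]);rr=np.linalg.norm(a);th=rr/K[0,0]
    c=np.r_[np.sin(th)*a/rr,np.cos(th)];M=d["mount"]
    return d["R"]@M[:3,3]+d["p"],d["R"]@(M[:3,:3]@c)
def meet(R):
    P=[np.eye(3)-np.outer(q,q) for o,q in R]
    x=np.linalg.solve(sum(P),sum(p@o for p,(o,q) in zip(P,R)))
    return x,np.array([np.linalg.norm(p@(x-o)) for p,(o,q) in zip(P,R)])
E
python3 - <<'E'
from w import *
D["w"]=dict(np.load("w1.npz"))
for s,t,w in(((280,146),(360,163),(455,123)),((349,146),(369,222),(344,146))):
    B=blob("w",*w,w=14,th=60)[0];print(B)
    R=[ray(D["scene"],*blob("scene",*s)[0][1]),ray(D["top"],*blob("top",*t)[0][1]),wray(D["w"],*B[1])]
    print(meet(R),meet(R[1:])[0],meet([R[0],R[2]])[0])
E
```

```text
(np.int32(370), array([454.5757, 123.3324]), array([445, 112,  21,  24]))
(array([ 0.6548, -0.1223,  0.1208]), array([0.0012, 0.0013, 0.001 ])) [ 0.6552 -0.1229  0.1208] [ 0.653  -0.1201  0.1242]
(np.int32(429), array([343.8928, 144.7133]), array([334, 133,  22,  24]))
(array([ 0.4902, -0.1549,  0.1194]), array([0.0009, 0.0016, 0.0011])) [ 0.4904 -0.1545  0.1193] [ 0.4895 -0.1569  0.1166]
```

All three rays agree within 1.6 mm. Approaching vent1's knob along the tool axis, stopping 60 mm short.

Request:
arm_command:
  motion:
    - [[0.0024,0.0039,0.0256],[0,0,0],-1]
    - [[0.0024,0.0039,0.0256],[0,0,0],-1]
    - [[0.0024,0.0039,0.0256],[0,0,0],-1]
    - [[0.0024,0.0039,0.0256],[0,0,0],-1]
    - [[0.0024,0.0039,0.0256],[0,0,0],-1]
    - [[0.0024,0.0039,0.0256],[0,0,0],-1]
    - [[0.0024,0.0039,0.0256],[0,0,0],-1]
    - [[0.0024,0.0039,0.0256],[0,0,0],-1]
    - [[0.0024,0.0039,0.0256],[0,0,0],-1]
    - [[0.0024,0.0039,0.0256],[0,0,0],-1]

```text
t: 5.15
tcp_pos: [0.4932, -0.1314, 0.152]
orientation: [3.141, 0.609, 1.449]
ft_force: [0.8, -0.4, 0.8]
finger_gap: 0.0919
grasp_force: 0.0
```

```bash
sed -i 's/^K1=.*/K1=np.array([.4902,-.1549,.1195]);K2=np.array([.6548,-.1223,.1205])/' w.py; python3 - <<'E'
from w import *
s,R,p=pose();print(s['joints'],p,s['orientation'],s['ft_force']);print("togo1",togo(K1))
d=get_image("wrist");cv2.imwrite("pics/w2.png",d["color"]);np.savez("w2.npz",R=R,p=p,**d)
E
```

```text
[-0.0531  0.4751  1.7217 -0.6923  1.1051  0.44  ] [ 0.4932 -0.1314  0.152 ] [3.1415 0.6085 1.449 ] [ 0.7704 -0.4209  0.7629]
togo1 [-0.0009 -0.0001  0.0592]
```

View pics/w2.png

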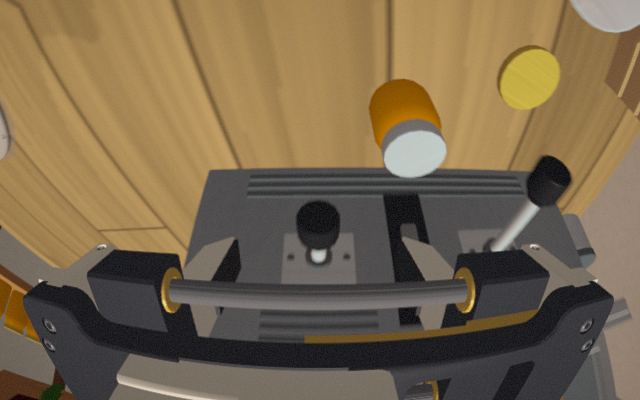

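The knob at (318,225) sits centred between the fingers, and the honey jar at (408,135) is clear. I go in 59 mm, then close.

Request:
arm_command:
  motion:
    - [[0,0,0.0074],[0,0,0],-1]
    - [[0,0,0.0074],[0,0,0],-1]
    - [[0,0,0.0074],[0,0,0],-1]
    - [[0,0,0.0074],[0,0,0],-1]
    - [[0,0,0.0074],[0,0,0],-1]
    - [[0,0,0.0074],[0,0,0],-1]
    - [[0,0,0.0074],[0,0,0],-1]
    - [[0,0,0.0074],[0,0,0],-1]
    - [[0,0,0],[0,0,0],-1]
    - [[0,0,0],[0,0,0],-1]

```text
t: 6.03
tcp_pos: [0.489, -0.1646, 0.1042]
orientation: [-3.141, 0.61, 1.45]
ft_force: [0.4, 0.0, 0.8]
finger_gap: 0.0923
grasp_force: 0.0
```

Request:
arm_command:
  motion:
    - [[0,0,0],[0,0,0],1]
    - [[0,0,0],[0,0,0],1]
    - [[0,0,0],[0,0,0],1]
    - [[0,0,0],[0,0,0],1]
    - [[0,0,0],[0,0,0],1]
    - [[0,0,0],[0,0,0],1]
    - [[0,0,0],[0,0,0],1]
    - [[0,0,0],[0,0,0],1]
    - [[0,0,0],[0,0,0],1]
    - [[0,0,0],[0,0,0],1]

```text
t: 6.87
tcp_pos: [0.4891, -0.1644, 0.1046]
orientation: [-3.141, 0.61, 1.45]
ft_force: [-8.6, 3.8, 1.5]
finger_gap: 0.0297
grasp_force: 6.6
```

```bash
python3 - <<'E'
from w import *
s,R,p=pose();print(s['t'],p,s['ft_force'],s['finger_gap'],s['grasp_force']);print("togo1",togo(K1))
a=np.radians(-96.9);X=np.array([np.cos(a),np.sin(a),0]);print("pull dir in tool",R.T@-X)
E
```

```text
6.8667 [ 0.4891 -0.1644  0.1046] [-8.5835  3.7971  1.5185] 0.029724264807530255 6.647079661488533
togo1 [-0.0007 -0.      0.0013]
pull dir in tool [ 0.8196 -0.0009 -0.573 ]
```

The knob is held (gap 29.7 mm). Now pulling out along the cabinet's -x.

Request:
arm_command:
  motion:
    - [[0,0,0],[0,0,0],1]
    - [[0,0,0],[0,0,0],1]
    - [[0.0025,0,-0.0017],[0,0,0],1]
    - [[0.005,0,-0.0035],[0,0,0],1]
    - [[0.005,0,-0.0035],[0,0,0],1]
    - [[0.005,0,-0.0035],[0,0,0],1]
    - [[0.005,0,-0.0035],[0,0,0],1]
    - [[0.005,0,-0.0035],[0,0,0],1]
    - [[0.005,0,-0.0035],[0,0,0],1]
    - [[0.005,0,-0.0035],[0,0,0],1]

```text
t: 7.7
tcp_pos: [0.4941, -0.1184, 0.1045]
orientation: [-3.14, 0.611, 1.45]
ft_force: [-5.5, 2.7, 4.6]
finger_gap: 0.0292
grasp_force: 30.0
```

Request:
arm_command:
  motion:
    - [[0.0012,0,-0.0009],[0,0,0],1]
    - [[0.0012,0,-0.0009],[0,0,0],1]
    - [[0.0012,0,-0.0009],[0,0,0],1]
    - [[0.0012,0,-0.0008],[0,0,0],1]
    - [[0,0,0],[0,0,0],1]
    - [[0,0,0],[0,0,0],1]
    - [[0,0,0],[0,0,0],-1]
    - [[0,0,0],[0,0,0],-1]
    - [[0,0,0],[0,0,0],-1]
    - [[0,0,0],[0,0,0],-1]

```text
t: 8.53
tcp_pos: [0.4961, -0.1125, 0.1048]
orientation: [3.14, 0.61, 1.45]
ft_force: [-0.1, -0.0, -0.3]
finger_gap: 0.0512
grasp_force: 0.0
```

Request:
arm_command:
  motion:
    - [[0,0,0],[0,0,0],-1]
    - [[0,0,0],[0,0,0],-1]
    - [[0,0,0],[0,0,0],-1]
    - [[0,0,0],[0,0,0],-1]
    - [[0,0,-0.01],[0,0,0],-1]
    - [[0,0,-0.02],[0,0,0],-1]
    - [[0,0,-0.02],[0,0,0],-1]
    - [[0,0,-0.02],[0,0,0],-1]
    - [[0,0,-0.02],[0,0,0],-1]
    - [[0,0,-0.02],[0,0,0],-1]

```text
t: 9.37
tcp_pos: [0.5031, -0.0495, 0.1963]
orientation: [3.141, 0.61, 1.45]
ft_force: [0.2, 0.4, 0.4]
finger_gap: 0.0918
grasp_force: 0.0
```

```bash
python3 - <<'E'
from w import *
s,R,p=pose();print(s['t'],p,s['ft_force'],s['finger_gap']);print("togo2",togo(K2,.06),togo(K2))
d=get_image("wrist");cv2.imwrite("pics/w3.png",d["color"]);np.savez("w3.npz",R=R,p=p,**d)
E
```

```text
9.3667 [ 0.5031 -0.0495  0.1963] [0.1805 0.4226 0.4044] 0.09177506375917573
togo2 [-0.0009  0.1593  0.0522] [-0.0009  0.1593  0.1122]
```

View pics/w3.png

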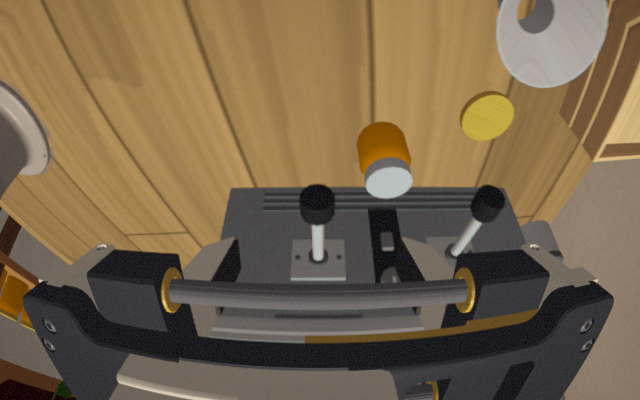

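vent1's knob at (317,205) now stands out on a long stem. I shift sideways to vent2's knob, seen at (488,202).

Request:
arm_command:
  motion:
    - [[0,0.016,0],[0,0,0],-1]
    - [[0,0.016,0],[0,0,0],-1]
    - [[0,0.016,0],[0,0,0],-1]
    - [[0,0.016,0],[0,0,0],-1]
    - [[0,0.016,0],[0,0,0],-1]
    - [[0,0.016,0],[0,0,0],-1]
    - [[0,0.016,0],[0,0,0],-1]
    - [[0,0.016,0],[0,0,0],-1]
    - [[0,0.016,0.01],[0,0,0],-1]
    - [[0,0.015,0.01],[0,0,0],-1]

```text
t: 10.25
tcp_pos: [0.6606, -0.0809, 0.1787]
orientation: [3.14, 0.61, 1.45]
ft_force: [0.9, -0.1, 0.1]
finger_gap: 0.0917
grasp_force: 0.0
```

```bash
python3 - <<'E'
from w import *
s,R,p=pose();print(s['t'],s['joints'],p,s['orientation'],s['ft_force']);print("togo2",togo(K2))
d=get_image("wrist");D["w"]=dict(R=R,p=p,**d)
# knob2: two wrist views + fixed ones; predicted pixel search by blob near image centre
B=blob("w",318,205,w=35,th=60)[:2];print(B)
w3=dict(np.load("w3.npz"));D["w3"]=w3
B3=blob("w3",488,202,w=20,th=60)[0];B1=blob("w3",317,205,w=24,th=60)[0]
print("k2 wrist pair",meet([wray(w3,*B3[1]),wray(D["w"],*B[0][1])]))
o,q=wray(w3,*B1[1]);print("k1 at z=.12",o+q*(.12-o[2])/q[2],"expected out",K1+.05*np.array([.12,.993,0]))
E
```

```text
10.25 [ 0.0344  0.731   1.1504 -0.6114  1.4026  0.3049] [ 0.6606 -0.0809  0.1787] [3.1403 0.6097 1.4497] [ 0.8638 -0.1159  0.126 ]
togo2 [-0.0009 -0.0008  0.0906]
[(np.int32(1667), array([318.0216, 209.4445]), array([283, 190,  70,  43]))]
k2 wrist pair (array([ 0.6553, -0.1207,  0.1195]), array([0.001, 0.001]))
k1 at z=.12 [ 0.4951 -0.1029  0.12  ] expected out [ 0.4962 -0.1053  0.1195]
```

Both check out: vent1 is fully out, and the wrist pair puts vent2's knob where expected. Going in 90 mm.

Request:
arm_command:
  motion:
    - [[0,0,0.01],[0,0,0],-1]
    - [[0,0,0.01],[0,0,0],-1]
    - [[0,0,0.01],[0,0,0],-1]
    - [[0,0,0.01],[0,0,0],-1]
    - [[0,0,0.01],[0,0,0],-1]
    - [[0,0,0.01],[0,0,0],-1]
    - [[0,0,0.01],[0,0,0],-1]
    - [[0,0,0.01],[0,0,0],-1]
    - [[0,0,0.01],[0,0,0],-1]
    - [[0,0,0],[0,0,0],-1]

```text
t: 11.13
tcp_pos: [0.6521, -0.1334, 0.1025]
orientation: [-3.138, 0.61, 1.451]
ft_force: [-0.7, -0.7, -0.7]
finger_gap: 0.092
grasp_force: 0.0
```

Request:
arm_command:
  motion:
    - [[0,0,0],[0,0,0],1]
    - [[0,0,0],[0,0,0],1]
    - [[0,0,0],[0,0,0],1]
    - [[0,0,0],[0,0,0],1]
    - [[0,0,0],[0,0,0],1]
    - [[0,0,0],[0,0,0],1]
    - [[0,0,0],[0,0,0],1]
    - [[0,0,0],[0,0,0],1]
    - [[0,0,0],[0,0,0],1]
    - [[0,0,0],[0,0,0],1]

```text
t: 11.97
tcp_pos: [0.6534, -0.1322, 0.1047]
orientation: [3.141, 0.61, 1.45]
ft_force: [3.7, -1.0, -0.2]
finger_gap: 0.0296
grasp_force: 6.2
```

Request:
arm_command:
  motion:
    - [[0,0,0],[0,0,0],1]
    - [[0,0,0],[0,0,0],1]
    - [[-0.0025,0,0.0017],[0,0,0],1]
    - [[-0.005,0,0.0035],[0,0,0],1]
    - [[-0.005,0,0.0035],[0,0,0],1]
    - [[-0.005,0,0.0035],[0,0,0],1]
    - [[-0.005,0,0.0035],[0,0,0],1]
    - [[-0.005,0,0.0035],[0,0,0],1]
    - [[-0.005,0,0.0035],[0,0,0],1]
    - [[-0.005,0,0.0035],[0,0,0],1]

```text
t: 12.8
tcp_pos: [0.6483, -0.1781, 0.1048]
orientation: [3.14, 0.61, 1.45]
ft_force: [3.5, -2.5, -2.1]
finger_gap: 0.0292
grasp_force: 30.0
```

Request:
arm_command:
  motion:
    - [[-0.0012,0,0.0009],[0,0,0],1]
    - [[-0.0012,0,0.0009],[0,0,0],1]
    - [[-0.0012,0,0.0009],[0,0,0],1]
    - [[-0.0012,0,0.0008],[0,0,0],1]
    - [[0,0,0],[0,0,0],1]
    - [[0,0,0],[0,0,0],1]
    - [[0,0,0],[0,0,0],-1]
    - [[0,0,0],[0,0,0],-1]
    - [[0,0,0],[0,0,0],-1]
    - [[0,0,0],[0,0,0],-1]

```text
t: 13.63
tcp_pos: [0.6466, -0.1841, 0.1045]
orientation: [-3.14, 0.611, 1.449]
ft_force: [0.1, 0.3, 0.1]
finger_gap: 0.051
grasp_force: 0.0
```

Request:
arm_command:
  motion:
    - [[0,0,0],[0,0,0],-1]
    - [[0,0,0],[0,0,0],-1]
    - [[0,0,0],[0,0,0],-1]
    - [[0,0,0],[0,0,0],-1]
    - [[0,0,-0.01],[0,0,0],-1]
    - [[0,0,-0.02],[0,0,0],-1]
    - [[0,0,-0.02],[0,0,0],-1]
    - [[0,0,-0.02],[0,0,0],-1]
    - [[0,0,-0.02],[0,0,0],-1]
    - [[0,0,-0.02],[0,0,0],-1]

```text
t: 14.47
tcp_pos: [0.6548, -0.1199, 0.1963]
orientation: [3.141, 0.61, 1.45]
ft_force: [1.1, 0.4, 0.6]
finger_gap: 0.092
grasp_force: 0.0
```

Request:
arm_command:
  motion:
    - [[0,0,-0.015],[0,0,0],-1]
    - [[0,0,-0.015],[0,0,0],-1]
    - [[0,0,-0.015],[0,0,0],-1]
    - [[0,0,-0.015],[0,0,0],-1]
    - [[0,0,-0.015],[0,0,0],-1]
    - [[0,0,-0.015],[0,0,0],-1]
    - [[0,0,-0.01],[0,0,0],-1]
    - [[0,0,0],[0,0,0],-1]
    - [[0,0,0],[0,0,0],-1]
    - [[0,0,0],[0,0,0],-1]

```text
t: 15.3
tcp_pos: [0.6613, -0.0643, 0.276]
orientation: [-3.14, 0.61, 1.451]
ft_force: [-0.2, 0.6, -0.5]
finger_gap: 0.0919
grasp_force: 0.0
```

```bash
python3 - <<'E'
from w import *
s,R,p=pose();print(s['t'],p,s['ft_force'],s['finger_gap'])
d=get_image("wrist");cv2.imwrite("pics/w4.png",d["color"]);np.savez("w4.npz",R=R,p=p,**d)
E
```

```text
15.3 [ 0.6613 -0.0643  0.276 ] [-0.1799  0.576  -0.5385] 0.09192006601261457
```

View pics/w4.png

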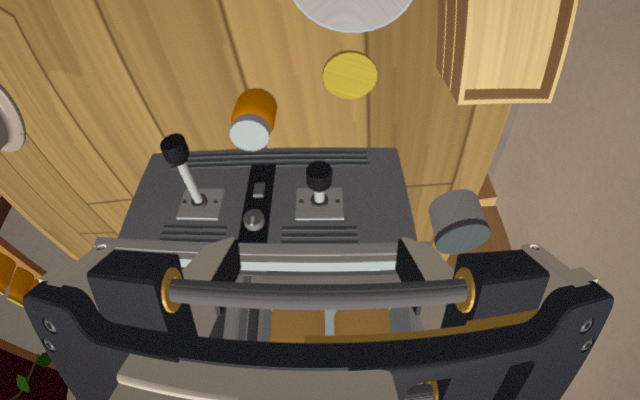

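The picture shows vent1's knob at (175,150) far out and vent2's at (319,176) close in, with the jars standing. I check both travels by ray and hand in if they agree.

```bash
python3 - <<'E'
from w import *
D["w"]=dict(np.load("w4.npz"));n=np.array([.12,.993,0]);ok=[]
for uv,ex in(((175,150),K1+.05*n),((319,176),K2-.05*n)):
    b=blob("w",*uv,w=18,th=60)[0][1];o,q=wray(D["w"],*b);x=o+q*(.12-o[2])/q[2]
    e=(x-ex)@n;print(b,x,"travel error",e);ok.append(abs(e)<.005)
print(ok)
if all(ok):print(r.close_job())
E
```

```text
[174.8915 149.6339] [ 0.4941 -0.1041  0.12  ] travel error 0.0008561135714785712
[318.7768 175.0401] [ 0.6487 -0.1689  0.12  ] travel error 0.002994486447297026
[np.True_, np.True_]
the job is handed in; nothing more can be done
None
```

Job handed in at about 15 s: by camera, the knob that started home is within 1 mm of fully out and the one that started open within about 3 mm of home, with no jar touched; the judge's verdict was not shown.

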